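# Open the square cleaner bottle: flip its tab back, then unscrew its cap

## Robot

A 6-joint arm with a two-finger parallel gripper is mounted at the origin on a cart in front of the work surface, level with it; the furniture and walls round the work are solid. World frame = base frame: x ahead of the robot, y to its left, z up, the work surface at z = 0. Lengths are in m, angles in rad, forces in N, time in s.
With the tool pointing down it reaches from about 0.35 to 0.8 m from the base axis. Payload 7.3 kg.
Tool frame: the origin (TCP) lies midway between the tips of the shut fingers; the grasp point (between the pads) lies bot.grip_depth behind it (bot.grip_depth is the distance from the TCP to the grasp point, in m); z points along the fingers, y is the direction in which the jaws open and shut (so a half turn about z gives the same grasp; the last joint's range is limited). The gripper opens to 85 mm and grips with 20 to 120 N. Pads are 22 mm wide; open, the fingers measure 114 mm over their backs; the gripper's body (76 mm by 85 mm) begins 54 mm behind the grasp point. The pads swing forward as they close: fully open they stand 13 mm farther back than shut.
Start: joints at [-1.458, 0.342, 1.524, -0, 1.275, -0.146], TCP at [0.134, -0.508, 0.231] pointing down, gripper open.
Joint ranges: [-2.53, 2.53], [-0.77, 2.02], [0.04, 2.7], [-1, 4.14], [0.28, 2.66], [-3.11, 3.11]. Speed limits (rad/s): [2.57, 2.57, 3.14, 3.14, 3.14, 3.14].

## Interface

Orientations are given as a rotation vector (axis times angle).
In Python, from workcell import status, optics, workorder, bot gives the robot as it stands.
- The arm moves only by the tool play_rows, never from a script. Its argument "plan" is a list of rows, each a list of 3 entries, a list of its own where there are three numbers: the shift along the tool's x, y, z in units of 25 mm (1.0 is 25 mm), then the turn, a rotation vector about the tool's x, y, z in units of 5 degrees (1.0 is 5 degrees), then the closure, from 0 (fully open) to 1 (shut). In form: [[[x, y, z], [rx, ry, rz], claw], ...]. A call has 1 to 20 rows; each row shifts and turns the commanded pose from where the row before left it, along the tool's axes as they then stand; what a row does not reach is not made up. A row lasts 1/12 s, in which the tool goes at most 41.7 mm and 7.16 degrees, less where a joint would pass 70% of its speed; a pose out of reach is approached as far as the arm can. A call is refused whole if a number of a shift passes 1 or a number of a turn 1, either way. A call with a gripper value outside its range is refused whole. The fingers move at their own pace and stop on an object; "grip_force" is the grip in N (left out, the last holds). Time passes only in rows, so rows that do not move let the fingers close. It gives the time, the measured TCP pose, the force and the opening at its end, in the units of the state.
- status.sense(): the state, without advancing time (a new reading comes with each control period).
- optics.grab_frame(name): name is "side" or "top"; returns a dict with "pixels" (420x560x3 uint8, red, green, blue), "fx", "fy", "cx", "cy" (pixels), "extrinsics" (4x4, takes a point from world to camera coordinates). Camera axes: x right, y up, looking along -z (the intrinsics and any distortion apply to the point x, -y, -z); pixel columns grow to the right and rows downward; lengths in m; the calibration is good to about 2 mm. A picture is of the moment at which its call begins. There is no depth.
- workorder.sign_off(): hands the job in, once; it reports no verdict.
The state is a dict: "clock": time; "joints": joint angles; "qd": joint speeds; "effort": joint torques, N m; "tool_pos": TCP position; "orientation": TCP orientation; "wrist_force": force on the tool from outside, world axes, zero at the start; "torque": the same for the moment, N m; "opening": finger opening in m.
Only numpy, scipy, OpenCV 4.12 (cv2) and the standard library are available. Lean on these libraries where they do the work, as an engineer would, in place of code of your own. Each camera call takes 0.05 s, during which the arm holds its last target.

## Task

Two flip-top bottles of board cleaner stand on the bench. On the square-bodied one, lift the hinged tab that lies over the cap and fold it right back, then unscrew the cap beneath it: a quarter turn anticlockwise (seen from above), as far as it goes. Leave the tab folded back and let go; the round-bodied bottle stays shut.

Things in the scene. Friction and masses are not known exactly. Their poses are not given: they have to be found in the camera images.
- square_bottle: Bottle to open: white, square body 72 x 72 mm, shoulder 60 mm high, fixed on a black 78 mm foot. Origin: underside centre, at bench level, on the cap's vertical axis; z up. x points from the tab's free end to its hinge (roughly away from the robot), y left. A white post 14 mm wide (x 30 to 38 mm) carries the hinge. The round bottle has the same closure.
- flip_tab (a joint): Black tab over the square bottle's cap: strip 16 wide (y), 5 thick; hinge line parallel to y through x 34, z 99 mm of the bottle's frame. Free end: nub 16 x 16, 14 tall, centre at x -30, z 103 mm when shut; can be pinched by its y sides and pivots between the pads. Rad: 0 shut (level), 1.57 upright, 2.4 stop, folded back; starts 0 to 0.12. Stiff hinge (0.03 N m): stays where left.
- screw_cap (a joint): Grey cap of the square bottle: disc 32 mm across, 66 to 74 mm above the bench, with an upright finger bar on it, 30 long, 12 thick, centred on the axis, top at 94 mm. Rad, grows anticlockwise from above: at q the bar's length lies at q - 0.75 from the bottle's x axis. Starts 0 to 0.3, stops at 1.5 (unscrewed). It does not rise or come off; friction 0.05 N m, stays where left.
- round_nub (a point): Centre of the tab's nub on the other bottle, which must stay shut: same closure, height and materials, but a round body 72 mm in diameter. That bottle is fixed too; its cap's axis lies 30 mm from the nub along this point's x axis (which points to the hinge).

How it is judged:
On the way, in this order (a step that is already met when the one before it is completed fails the run):
1. the square bottle's tab is folded back (past 2.0 rad) while its cap is still screwed shut (under 0.5 rad) (value of joint flip_tab above 2 rad and value of joint screw_cap below 0.5 rad), for 0.2 s.
2. the square bottle's cap is unscrewed (past 1.2 rad) with the tab still folded back (value of joint screw_cap above 1.2 rad and value of joint flip_tab above 2 rad), for 0.2 s.
At the end, for the whole second after the job is handed in: The square bottle's tab is folded back past 2.0 rad (its stop is at 2.4), its cap is unscrewed past 1.2 rad (its stop is at 1.5), and the round bottle's tab is shut, its nub within 20 mm of where it began (all of step 2 and distance of round_nub from where it was at the start of the episode below 0.02 m); the robot touches nothing.
It fails at once if the round bottle's tab is lifted (its nub moves more than 20 mm) (distance of round_nub from where it was at the start of the episode above 0.02 m).
It also fails if it takes over 45 s, if anything falls off the work surface, if the arm or the gripper's body presses on something with over 40 N, if the wrist force passes 120 N, or if a joint passes its speed limit or range.

## Working session

There is one attempt and no reset: what is moved stays moved. The work goes in short steps, Python scripts to look and compute and a tool call to move; the robot and the scene stay as the last step left them, time stands still between calls to the robot, and variables do not carry over. Pictures are saved under pics/ and viewed, and the job is handed in when it is done.

Besides the shell and the picture viewer there is one more tool, called after "Emit:" as name([rows], argument=value, ...), one row to a line, values as JSON. play_rows: Moves the arm, as the interface text tells. Its arguments: {"type":"object","properties":{"plan":{"type":"array","items":{"type":"array"}},"grip_force":{"type":"number"}},"required":["plan"]}

```bash
mkdir -p pics; ls; python3 - <<'E'
from workcell import status, optics, workorder, bot
import cv2
s=status.sense();print(s)
print(bot.grip_depth)
for n in("side","top"):
    f=optics.grab_frame(n);cv2.imwrite(f"pics/{n}0.png",f["pixels"][:,:,::-1]);print({k:v for k,v in f.items() if k!="pixels"})
E
```

```text
pics
{'clock': 0.0, 'joints': array([-1.45798263e+00,  3.42707506e-01,  1.52504348e+00,  4.42927453e-06,
        1.27539806e+00, -1.46023756e-01]), 'qd': array([ 1.01559446e-03, -1.93374302e-03,  2.25423742e-03,  2.18609602e-05,
        1.25925915e-03,  1.14774190e-03]), 'effort': array([ 9.22138570e-04, -4.33666527e+01, -2.46017253e+01, -3.58308871e-04,
        7.64684693e-03, -2.95137704e-05]), 'tool_pos': array([ 0.13434119, -0.50709409,  0.23062462]), 'orientation': array([-3.11377693e+00, -4.05244044e-01, -4.72239923e-05]), 'wrist_force': array([ 0.71359306, -0.2203533 , -0.14611766]), 'torque': array([-0.02220138, -0.01513356, -0.01100243]), 'opening': 0.08529223011579777}
0.0187
{'fx': 409.27063945556876, 'fy': 409.27063945556876, 'cx': 280.30662164800157, 'cy': 203.8829531428352, 'extrinsics': array([[-0.97664754, -0.21483705,  0.00215111,  0.4736031 ],
       [ 0.11411521, -0.51023164,  0.85243263, -0.13793354],
       [-0.18203655,  0.83277171,  0.52283265, -0.79541081],
       [ 0.        ,  0.        ,  0.        ,  1.        ]])}
{'fx': 389.66845777292235, 'fy': 389.66845777292235, 'cx': 282.61124050346535, 'cy': 208.6579217786062, 'extrinsics': array([[ 0.00783944, -0.99995484,  0.00537294,  0.00440609],
       [ 0.97614657,  0.00881841,  0.21693342, -0.52399809],
       [-0.216971  ,  0.00354414,  0.97617162, -0.83695651],
       [ 0.        ,  0.        ,  0.        ,  1.        ]])}
```

View pics/side0.png

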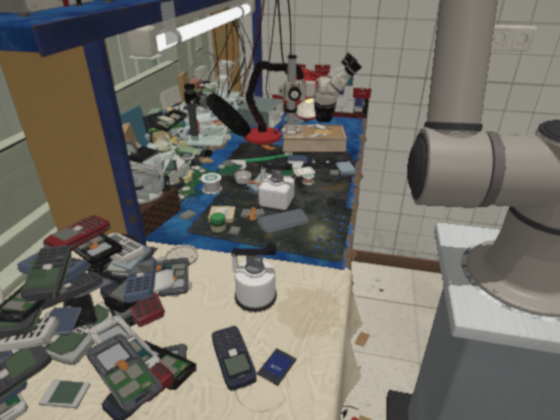

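View pics/top0.png

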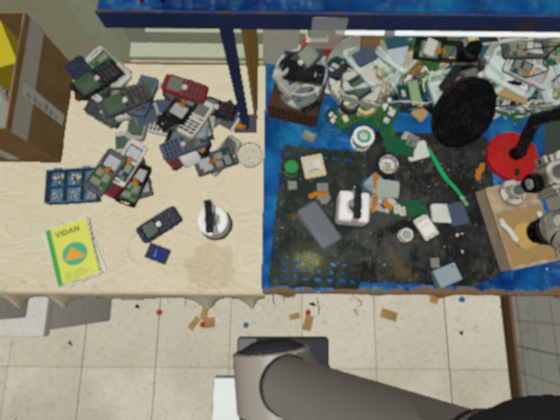

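```bash
python3 - <<'E'
import cv2
a=cv2.imread("pics/top0.png")[165:255,300:410];cv2.imwrite("pics/t1.png",cv2.resize(a,None,fx=6.5,fy=6.5,interpolation=cv2.INTER_CUBIC))
a=cv2.imread("pics/side0.png")[155:225,240:330];cv2.imwrite("pics/s1.png",cv2.resize(a,None,fx=8,fy=8,interpolation=cv2.INTER_CUBIC))
E
```

```text
(no output)
```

View pics/t1.png

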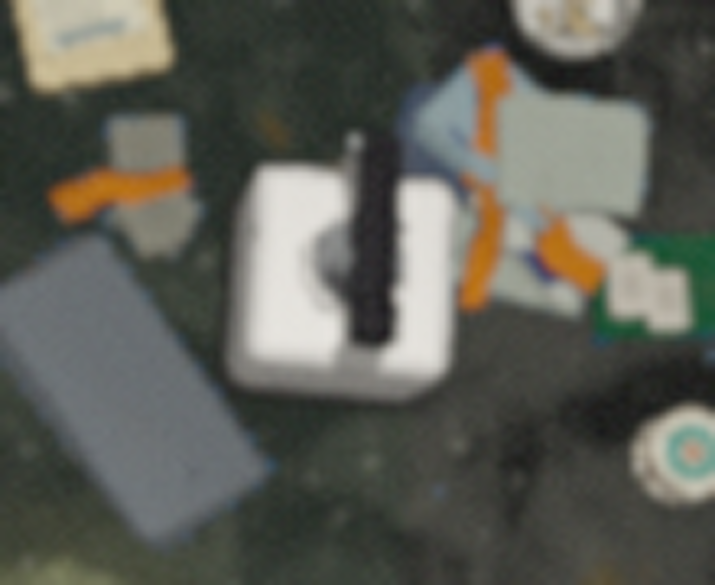

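View pics/s1.png

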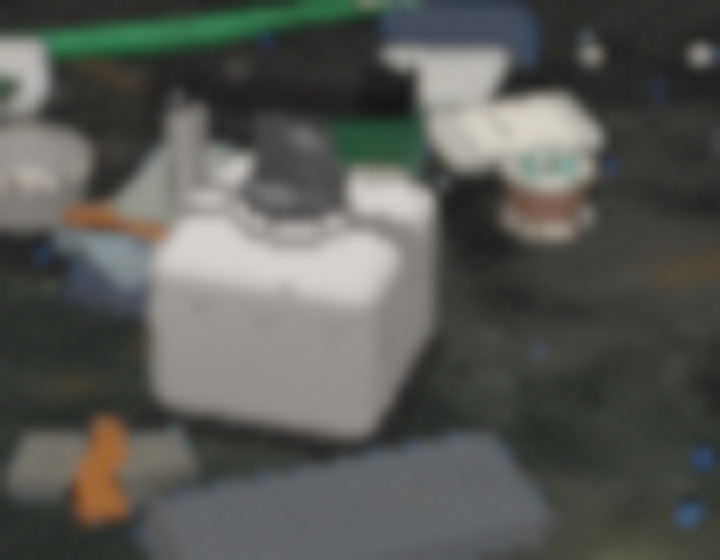

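```bash
cat > h.py <<'E'
import numpy as np, cv2
from scipy.optimize import least_squares
from workcell import status, optics, workorder, bot
def proj(f,P):
    E=f["extrinsics"];c=np.atleast_2d(P)@E[:3,:3].T+E[:3,3]
    return np.c_[f["cx"]+f["fx"]*c[:,0]/-c[:,2], f["cy"]-f["fy"]*c[:,1]/-c[:,2]]
def b2w(p,pts):
    c,s=np.cos(p[2]),np.sin(p[2]);pts=np.atleast_2d(pts)/1000.
    return np.c_[p[0]+c*pts[:,0]-s*pts[:,1],p[1]+s*pts[:,0]+c*pts[:,1],pts[:,2]]
def box(x0,x1,y0,y1,z0,z1):
    v=np.array([[x,y,z] for x in(x0,x1) for y in(y0,y1) for z in(z0,z1)],float)
    return [(v[i],v[j]) for i in range(8) for j in range(i+1,8) if (v[i]!=v[j]).sum()==1]
def overlay(f,p,tab,cap,reg,k,name):
    x0,x1,y0,y1=reg
    im=cv2.resize(f["pixels"][y0:y1,x0:x1,::-1],None,fx=k,fy=k,interpolation=cv2.INTER_CUBIC)
    def dr(es,col):
        for a,b in es:
            q=(proj(f,b2w(p,[a,b]))-[x0-.5,y0-.5])*k
            cv2.line(im,*[tuple(int(v) for v in t) for t in q],col,1)
    dr(box(-36,36,-36,36,0.1,60),(0,0,255));dr(box(30,38,-7,7,60,99),(0,255,0))
    R=lambda v:np.array([34-(np.cos(tab)*(34-v[0])-0)+np.sin(tab)*(v[2]-99),v[1],99+np.sin(tab)*(34-v[0])+np.cos(tab)*(v[2]-99)])
    dr([(R(a),R(b)) for a,b in box(-38,-22,-8,8,96,110)],(255,255,0))
    g=cap-.75;c,s=np.cos(g),np.sin(g)
    Q=lambda v:np.array([c*v[0]-s*v[1],s*v[0]+c*v[1],v[2]])
    dr([(Q(a),Q(b)) for a,b in box(-15,15,-6,6,74,94)],(255,0,255))
    cv2.imwrite(name,im)
E
cat > a.py <<'E'
from h import *
T=optics.grab_frame("top");S=optics.grab_frame("side")
tp=np.array([[253,165],[458,182],[445,375],[243,357],[352,345],[392,345]])/6.5+[300,165]
tb=[[36,36,60],[36,-36,60],[-36,-36,60],[-36,36,60],[-38,8,110],[-38,-8,110]]
sp=np.array([[152,262],[372,304],[440,182]])/8+[240,155]
sb=[[36,36,60],[-36,36,60],[-36,-36,60]]
r=least_squares(lambda p:np.r_[(proj(T,b2w(p,tb))-tp).ravel(),(proj(S,b2w(p,sb))-sp).ravel()],[.5,-.15,0])
p=r.x;print(p,r.fun.round(1))
overlay(T,p,.05,.15,(300,410,165,255),6.5,"pics/ot1.png")
overlay(S,p,.05,.15,(240,330,155,225),8,"pics/os1.png")
E
python3 a.py
```

```text
[ 0.52939305 -0.15420846 -0.07700973] [-0.  -0.1 -0.5 -0.1  0.4  0.8 -0.2  0.9 -0.7  0.4  0.6  1.  -2.  -0.7
 -0.2 -1.5 -0.6 -0.1]
```

```bash
sleep 1
```

```text
(no output)
```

View pics/ot1.png

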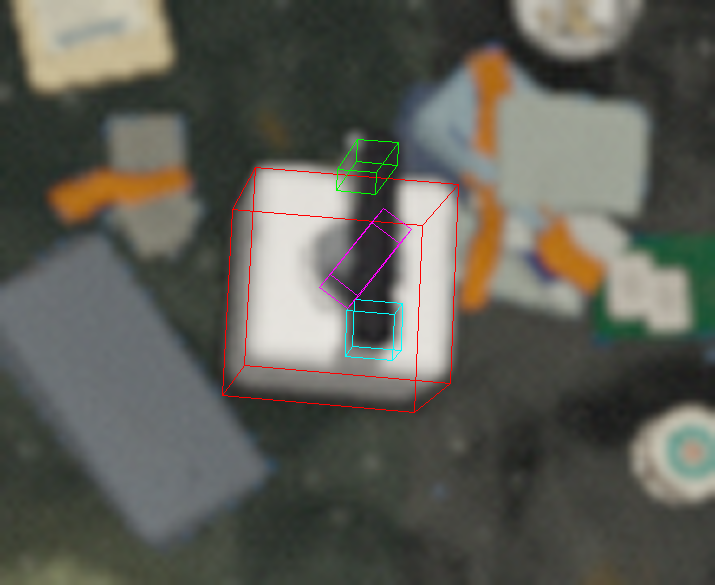

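View pics/os1.png

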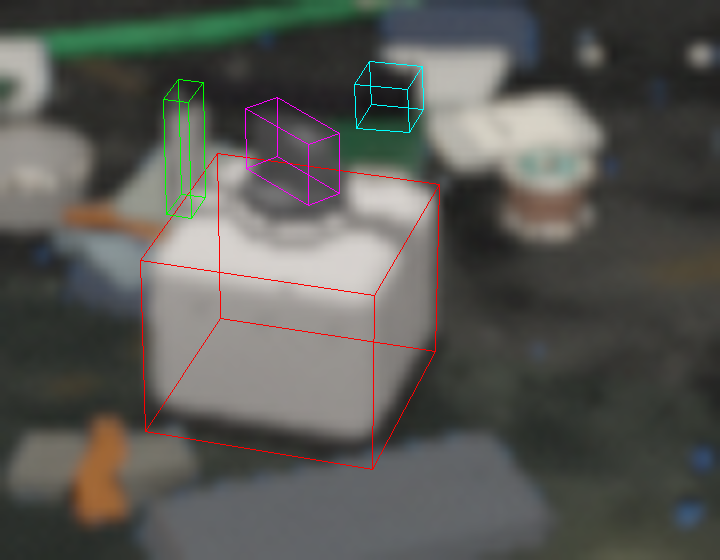

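Emit:
play_rows([
  [[0,0,0],[0,0,0.5],0.4],
  [[0,0,0],[0,0,0.97],0.4],
  [[0,0,0],[0,0,0.97],0.4],
  [[0,0,0],[0,0,0.97],0.4],
  [[0,0,0],[0,0,0.46],0.4],
])

```text
clock: 0.62
tool_pos: [0.1344, -0.5074, 0.2311]
orientation: [-3.138, 0.131, 0.0]
wrist_force: [0.6, -0.3, 0.4]
opening: 0.0511
```

Emit:
play_rows([
  [[0.4,-0.45,0],[0,0,0],0.4],
  [[0.75,-0.85,0],[0,0,0],0.4],
  [[0.75,-0.85,0],[0,0,0],0.4],
  [[0.75,-0.85,0],[0,0,0],0.4],
  [[0.75,-0.85,0],[0,0,0],0.4],
  [[0.75,-0.85,0],[0,0,0],0.4],
  [[0.75,-0.85,0],[0,0,0],0.4],
  [[0.75,-0.85,0],[0,0,0],0.4],
  [[0.75,-0.85,0],[0,0,0],0.4],
  [[0.75,-0.85,0],[0,0,0],0.4],
  [[0.75,-0.85,0],[0,0,0],0.4],
  [[0.75,-0.85,0],[0,0,0],0.4],
  [[0.75,-0.85,0],[0,0,0],0.4],
  [[0.75,-0.85,0],[0,0,0],0.4],
  [[0.75,-0.85,0],[0,0,0],0.4],
  [[0.75,-0.85,0],[0,0,0],0.4],
  [[0.75,-0.85,0],[0,0,0],0.4],
  [[0.75,-0.85,0],[0,0,0],0.4],
  [[0.3,-0.4,0],[0,0,0],0.4],
  [[0,0,0],[0,0,0],0.4],
])

```text
clock: 2.28
tool_pos: [0.5008, -0.1502, 0.231]
orientation: [-3.139, 0.117, 0.0]
wrist_force: [-0.6, 0.1, -1.1]
opening: 0.051
```

```bash
cat > st.py <<'E'
from h import *
from scipy.spatial.transform import Rotation as R
s=status.sense();M=R.from_rotvec(s["orientation"]).as_matrix()
print(s["clock"],s["tool_pos"].round(4),"yaw",np.arctan2(M[1,0],M[0,0]).round(4),"zax",M[:,2].round(3),s["opening"],s["wrist_force"].round(2),s["joints"].round(2))
E
python3 st.py
python3 - <<'E'
from h import *
T=optics.grab_frame("top");S=optics.grab_frame("side")
p=[.5294,-.1542,-.08]
overlay(T,p,.05,.15,(290,420,155,255),6,"pics/t2.png")
overlay(S,p,.05,.15,(200,340,100,225),5,"pics/s2.png")
E
```

```text
2.2833 [ 0.5008 -0.1502  0.231 ] yaw -0.0746 zax [-0.     0.001 -1.   ] 0.051027609483609744 [-0.56  0.09 -1.06] [-0.44  0.34  1.53  0.    1.27  1.21]
```

View pics/t2.png

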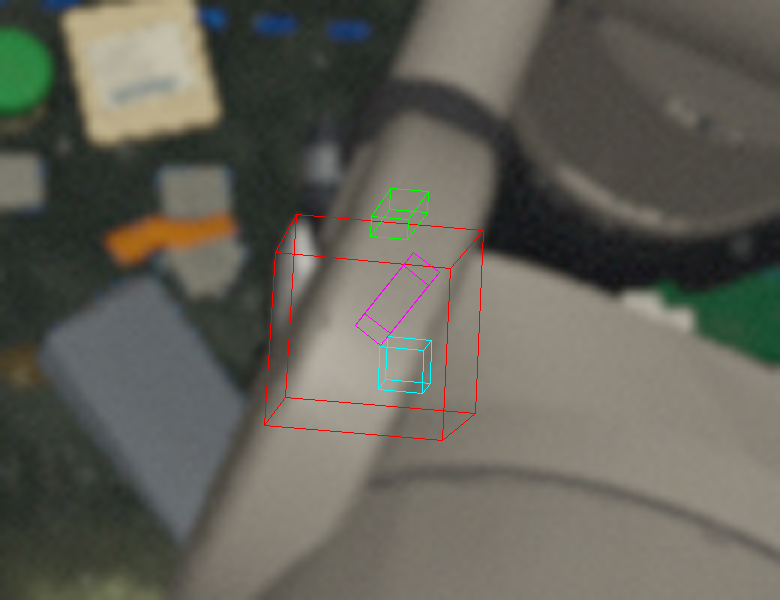

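View pics/s2.png

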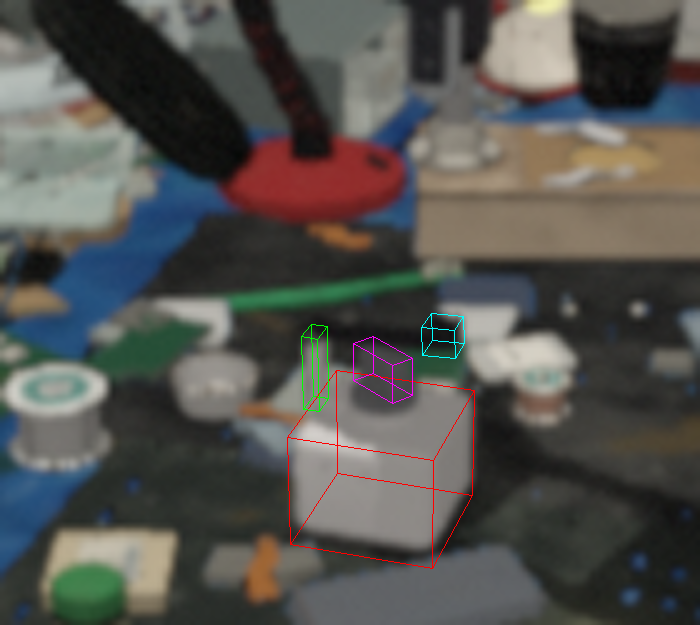

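```bash
python3 - <<'E'
from h import *
S=optics.grab_frame("side");print(proj(S,[[.5008,-.1502,.231]]))
cv2.imwrite("pics/s3.png",S["pixels"][:,:,::-1])
E
```

```text
[[288.23743232 115.32731811]]
```

View pics/s3.png

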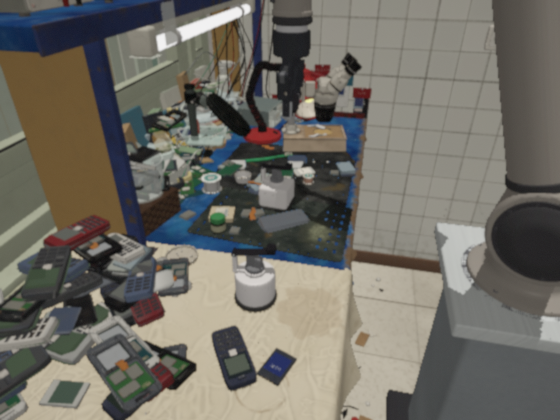

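```bash
python3 - <<'E'
from h import *
S=optics.grab_frame("side")
a,b=-.0746,.0255
M=np.array([.5008,-.1502,.231]);yv=np.array([np.sin(a),-np.cos(a),0]);xv=np.array([np.cos(a),np.sin(a),0])
im=cv2.resize(S["pixels"][60:160,240:340,::-1],None,fx=6,fy=6,interpolation=cv2.INTER_CUBIC)
off=.005
for s in(-1,1):
    c=[M+s*yv*w+xv*u+np.array([0,0,off]) for w in(b,b+.012) for u in(-.011,.011)]
    for q in proj(S,c): cv2.circle(im,tuple(int(v) for v in (q-[239.5,59.5])*6),4,(0,0,255) if s<0 else (0,255,0),1)
cv2.imwrite("pics/s4.png",im)
E
```

```text
(no output)
```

View pics/s4.png

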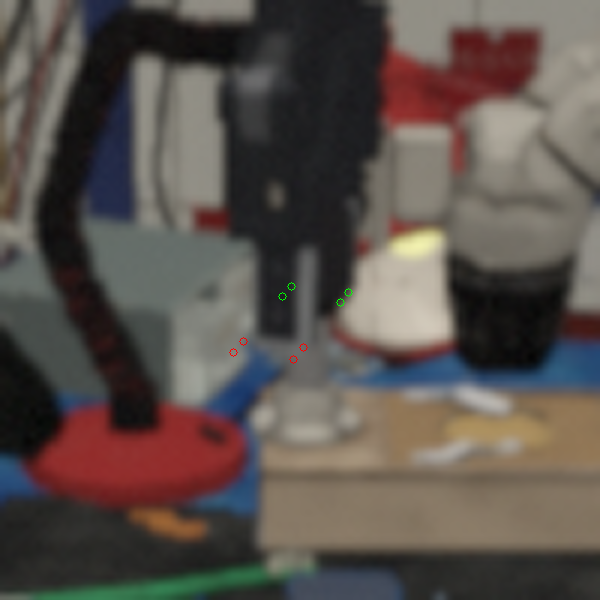

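```bash
sed -i 's/^sp=\(.*\)$/sp=\1-[2,0]/; s/overlay(T.*//; s/overlay(S.*//; s/\[300,165\]$/[300,165]/' a.py
sed -i 's/p=r.x;/p=r.x;print(b2w(p,[[-30,0,103],[34,0,99],[0,0,0]]));/' a.py; python3 a.py
```

```text
[[ 0.5009352  -0.15154492  0.103     ]
 [ 0.56471551 -0.15684315  0.099     ]
 [ 0.53083222 -0.15402846  0.        ]]
[ 0.53083222 -0.15402846 -0.08287966] [-0.  -0.7 -0.5 -0.6  0.2  0.2 -0.4  0.1 -0.9 -0.3  0.4  0.3 -0.6 -0.8
  1.  -1.5  0.9 -0.1]
```

Emit:
play_rows([
  [[0,0.05,0.8],[0,0,0],0.4],
  [[0,0,0.8],[0,0,0],0.4],
  [[0,0,0.8],[0,0,0],0.4],
  [[0,0,0.8],[0,0,0],0.4],
  [[0,0,0.8],[0,0,0],0.4],
  [[0,0,0.6],[0,0,0],0.4],
  [[0,0,0.5],[0,0,0],0.4],
  [[0,0,0.4],[0,0,0],0.4],
  [[0,0,0.3],[0,0,0],0.4],
  [[0,0,0],[0,0,0],0.4],
  [[0,0,0],[0,0,0],0.4],
], grip_force=30)

```text
clock: 3.5
tool_pos: [0.4996, -0.1543, 0.0864]
orientation: [3.139, -0.125, 0.0]
wrist_force: [-0.5, 0.5, 1.1]
opening: 0.0513
```

```bash
cat > lk.py <<'E'
import sys
from h import *
exec(open("st.py").read())
for n,reg in(("side",(220,340,120,220)),("top",(290,420,155,255))):
    f=optics.grab_frame(n);x0,x1,y0,y1=reg
    cv2.imwrite(f"pics/{n}{sys.argv[1]}.png",cv2.resize(f["pixels"][y0:y1,x0:x1,::-1],None,fx=6,fy=6,interpolation=cv2.INTER_CUBIC))
E
python3 lk.py 5
```

```text
3.5 [ 0.4996 -0.1543  0.0864] yaw -0.0793 zax [ 0. -0. -1.] 0.051341400185552055 [-0.5   0.54  1.14] [-0.45  0.5   1.72 -0.    0.92  1.2 ]
```

View pics/side5.png

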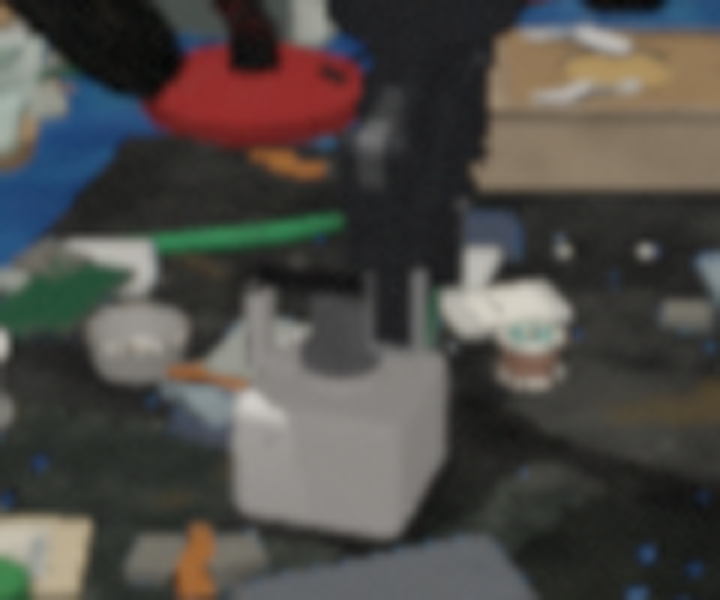

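Emit:
play_rows([
  [[0,0,0],[0,0,0],0.6],
  [[0,0,0],[0,0,0],0.8],
  [[0,0,0],[0,0,0],1],
  [[0,0,0],[0,0,0],1],
  [[0,0,0],[0,0,0],1],
  [[0,0,0],[0,0,0],1],
  [[0,0,0],[0,0,0],1],
], grip_force=30)

```text
clock: 4.18
tool_pos: [0.4998, -0.1536, 0.0864]
orientation: [-3.139, 0.124, -0.001]
wrist_force: [0.4, 5.0, 2.7]
opening: 0.0152
```

```bash
python3 - <<'E'
import numpy as np
q=np.arange(0,2.41,.15);P=np.c_[-66*np.cos(q)+6*np.sin(q),66*np.sin(q)+6*np.cos(q)]
d=np.diff(P,axis=0)/25
for a,b in zip(q[1:],d):print(a.round(2),b.round(2)*[1,-1])
E
```

```text
0.15 [ 0.07 -0.39]
0.3 [ 0.12 -0.38]
0.45 [ 0.18 -0.35]
0.6 [ 0.23 -0.32]
0.75 [ 0.28 -0.29]
0.9 [ 0.32 -0.24]
1.05 [ 0.35 -0.19]
1.2 [ 0.37 -0.14]
1.35 [ 0.39 -0.08]
1.5 [ 0.4  -0.02]
1.65 [0.4  0.04]
1.8 [0.39 0.1 ]
1.95 [0.37 0.15]
2.1 [0.34 0.21]
2.25 [0.31 0.25]
2.4 [0.26 0.3 ]
```

Emit:
play_rows([
  [[0.07,0,-0.39],[0,0,0],1],
  [[0.12,0,-0.38],[0,0,0],1],
  [[0.18,0,-0.35],[0,0,0],1],
  [[0.23,0,-0.32],[0,0,0],1],
  [[0,0,0],[0,0,0],1],
])

```text
clock: 4.6
tool_pos: [0.5143, -0.1548, 0.1226]
orientation: [-3.139, 0.123, 0.003]
wrist_force: [-2.7, 2.3, 1.7]
opening: 0.0154
```

```bash
python3 lk.py 6
```

```text
4.6 [ 0.5143 -0.1548  0.1226] yaw -0.0786 zax [-0.002  0.001 -1.   ] 0.015356769888611536 [-2.71  2.27  1.7 ] [-0.44  0.48  1.64 -0.    1.03  1.21]
```

View pics/side6.png

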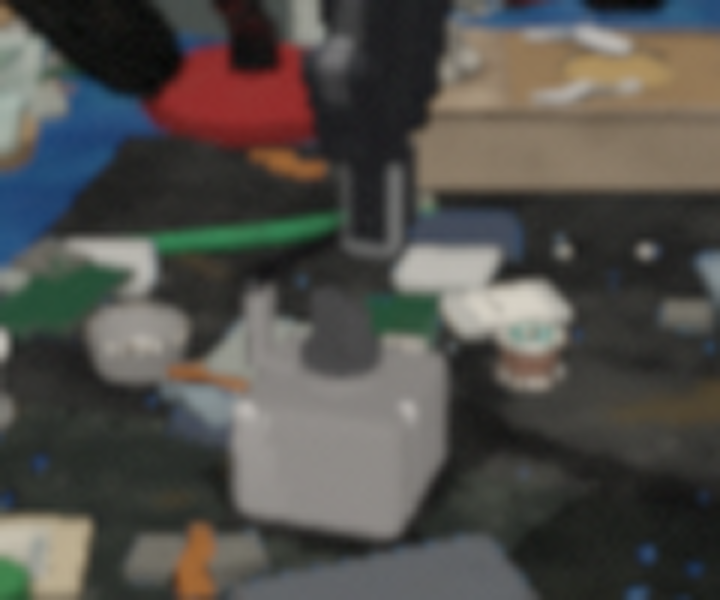

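Emit:
play_rows([
  [[0.28,0,-0.29],[0,0,0],1],
  [[0.32,0,-0.24],[0,0,0],1],
  [[0.35,0,-0.19],[0,0,0],1],
  [[0.37,0,-0.14],[0,0,0],1],
  [[0.39,0,-0.08],[0,0,0],1],
  [[0.4,0,-0.02],[0,0,0],1],
  [[0,0,0],[0,0,0],1],
])

```text
clock: 5.28
tool_pos: [0.5673, -0.1593, 0.1458]
orientation: [-3.139, 0.124, 0.002]
wrist_force: [-2.1, 3.3, 2.1]
opening: 0.0153
```

Emit:
play_rows([
  [[0.4,0,0.04],[0,0,0],1],
  [[0.39,0,0.1],[0,0,0],1],
  [[0.37,0,0.15],[0,0,0],1],
  [[0.34,0,0.21],[0,0,0],1],
  [[0.31,0,0.25],[0,0,0],1],
  [[0.13,0,0.15],[0,0,0],1],
  [[0,0,0],[0,0,0],1],
  [[0,0,0],[0,0,0],1],
])

```text
clock: 5.95
tool_pos: [0.617, -0.1637, 0.1237]
orientation: [3.138, -0.124, 0.005]
wrist_force: [1.9, 0.7, 4.8]
opening: 0.0152
```

```bash
python3 lk.py 7
```

```text
5.95 [ 0.617  -0.1637  0.1237] yaw -0.0788 zax [ 0.003 -0.001 -1.   ] 0.015187538241101898 [1.9  0.66 4.83] [-0.38  0.64  1.34 -0.    1.16  1.27]
```

View pics/side7.png

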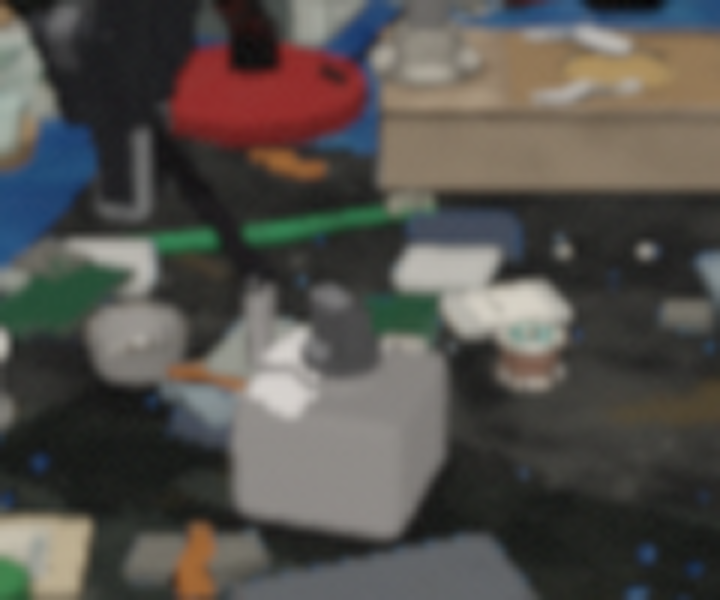

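Emit:
play_rows([
  [[0,0,0],[0,0,0],0.7],
  [[0,0,0],[0,0,0],0.5],
  [[0,0,0],[0,0,0],0.4],
  [[0,0,0],[0,0,0],0.4],
  [[0,0,-0.3],[0,0,0],0.4],
  [[0,0,-0.7],[0,0,0],0.4],
  [[0,0,-0.8],[0,0,0],0.4],
  [[0,0,-0.8],[0,0,0],0.4],
  [[0,0,-0.7],[0,0,0],0.4],
  [[0,0,-0.3],[0,0,0],0.4],
  [[0,0,0],[0,0,0],0.4],
])

```text
clock: 6.97
tool_pos: [0.6164, -0.1635, 0.2163]
orientation: [3.138, -0.124, 0.006]
wrist_force: [-0.2, -0.4, 0.7]
opening: 0.0516
```

```bash
python3 lk.py 8; python3 - <<'E'
from h import *
S=optics.grab_frame("side");S["cx"]+=2
for c in (0,.15,.3): overlay(S,[.532,-.154,-.083],2.35,c,(225,335,125,220),7,f"pics/os8_{c}.png")
E
```

```text
6.9667 [ 0.6164 -0.1635  0.2163] yaw -0.0789 zax [ 0.004 -0.002 -1.   ] 0.05164852787019082 [-0.15 -0.36  0.74] [-0.38  0.56  1.21 -0.    1.36  1.27]
```

View pics/top8.png

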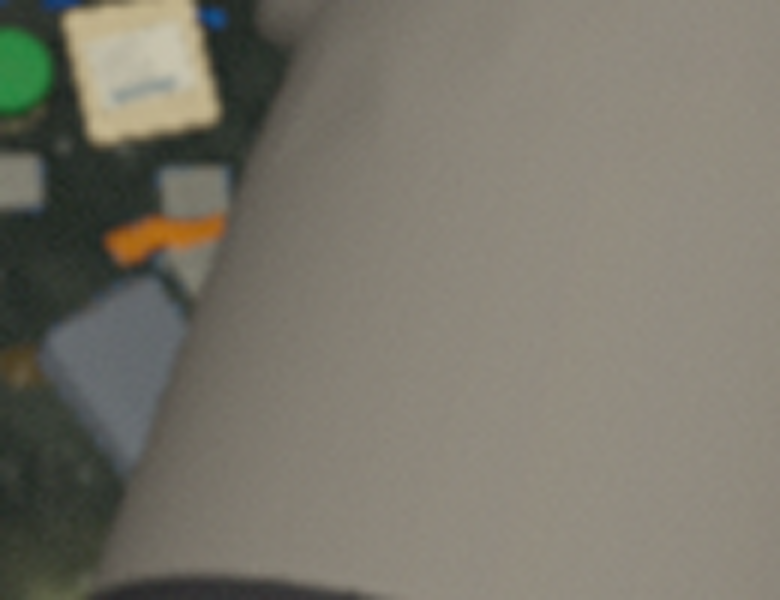

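View pics/os8_0.15.png

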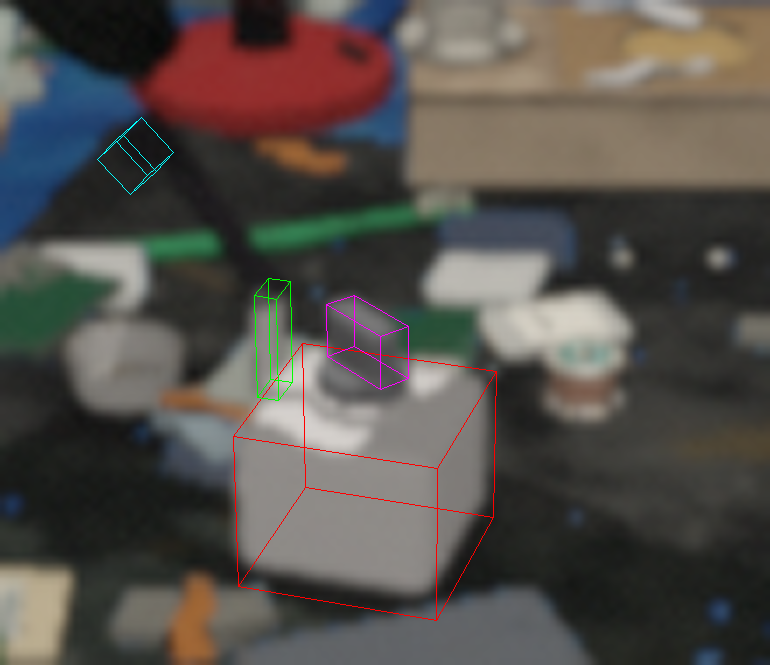

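Emit:
play_rows([
  [[-0.3,-0.02,0],[0,0,0],0.4],
  [[-0.6,-0.02,0],[0,0,0],0.4],
  [[-0.7,-0.02,0],[0,0,0],0.4],
  [[-0.7,-0.02,0],[0,0,0],0.4],
  [[-0.7,-0.02,0],[0,0,0],0.4],
  [[-0.4,-0.01,0],[0,0,0],0.4],
  [[0,0,0],[0,0,0.5],0.4],
  [[0,0,0],[0,0,1],0.4],
  [[0,0,0],[0,0,1],0.4],
  [[0,0,0],[0,0,1],0.4],
  [[0,0,0],[0,0,1],0.4],
  [[0,0,0],[0,0,1],0.4],
  [[0,0,0],[0,0,0.9],0.4],
  [[0,0,0],[0,0,0.5],0.4],
  [[0,0,0],[0,0,0],0.4],
  [[0,0,0],[0,0,0],0.4],
])

```text
clock: 8.45
tool_pos: [0.5306, -0.1535, 0.2127]
orientation: [-2.962, 1.047, 0.003]
wrist_force: [0.5, -0.3, 0.2]
opening: 0.0515
```

```bash
python3 lk.py 9
```

```text
8.45 [ 0.5306 -0.1535  0.2127] yaw -0.6796 zax [-0.002  0.001 -1.   ] 0.05146576904051866 [ 0.55 -0.29  0.18] [-0.42  0.41  1.48 -0.    1.26  1.83]
```

View pics/side9.png

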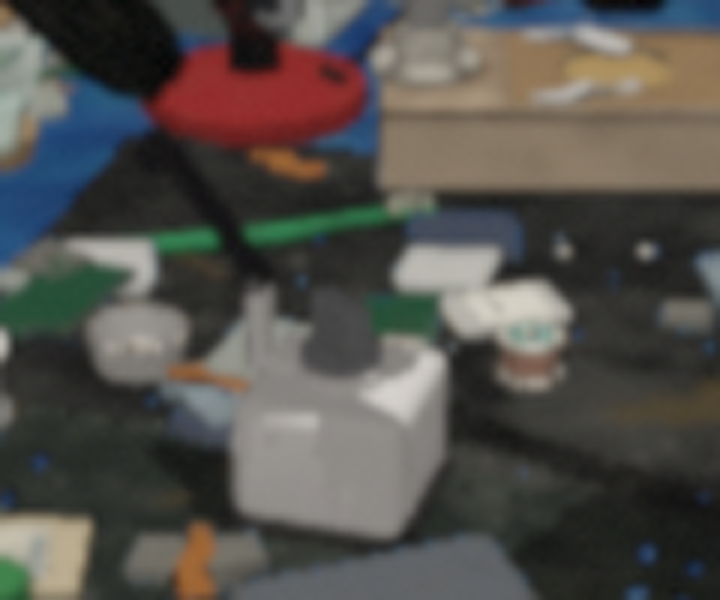

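Emit:
play_rows([
  [[0,0,0.5],[0,0,0],0.4],
  [[0,0,0.7],[0,0,0],0.4],
  [[0,0,0.8],[0,0,0],0.4],
  [[0,0,0.8],[0,0,0],0.4],
  [[0,0,0.8],[0,0,0],0.4],
  [[0,0,0.6],[0,0,0],0.4],
  [[0,0,0.5],[0,0,0],0.4],
  [[0,0,0.3],[0,0,0],0.4],
  [[0,0,0.2],[0,0,0],0.4],
  [[0,0,0],[0,0,0],0.4],
  [[0,0,0],[0,0,0],0.4],
])

```text
clock: 9.47
tool_pos: [0.5313, -0.1538, 0.0841]
orientation: [2.961, -1.049, 0.001]
wrist_force: [0.3, -0.5, 0.3]
opening: 0.0509
```

```bash
python3 lk.py 10
```

```text
9.4667 [ 0.5313 -0.1538  0.0841] yaw -0.6808 zax [ 0. -0. -1.] 0.05094029334862832 [ 0.33 -0.49  0.31] [-0.42  0.55  1.64 -0.    0.96  1.83]
```

View pics/side10.png

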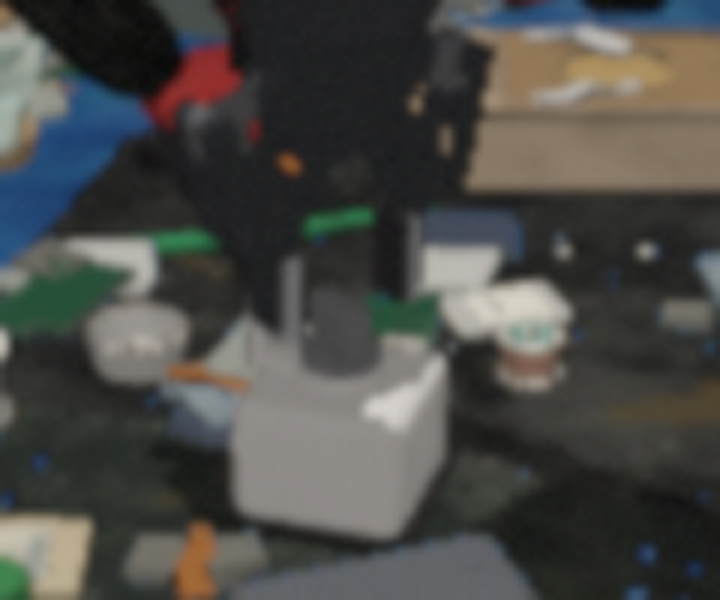

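Emit:
play_rows([
  [[0,0,0.16],[0,0,0],0.5],
  [[0,0,0],[0,0,0],0.65],
  [[0,0,0],[0,0,0],0.8],
  [[0,0,0],[0,0,0],1],
  [[0,0,0],[0,0,0],1],
  [[0,0,0],[0,0,0],1],
  [[0,0,0],[0,0,0],1],
], grip_force=40)

```text
clock: 10.15
tool_pos: [0.5303, -0.1551, 0.0802]
orientation: [2.959, -1.048, -0.001]
wrist_force: [-4.5, -5.7, 2.5]
opening: 0.0107
```

Emit:
play_rows([
  [[0,0,0],[0,0,-0.4],1],
  [[0,0,0],[0,0,-0.8],1],
  [[0,0,0],[0,0,-0.8],1],
  [[0,0,0],[0,0,-0.8],1],
  [[0,0,0],[0,0,-0.8],1],
  [[0,0,0],[0,0,-0.8],1],
  [[0,0,0],[0,0,-0.8],1],
  [[0,0,0],[0,0,-0.8],1],
  [[0,0,0],[0,0,-0.8],1],
  [[0,0,0],[0,0,-0.8],1],
  [[0,0,0],[0,0,-0.8],1],
  [[0,0,0],[0,0,-0.8],1],
  [[0,0,0],[0,0,-0.8],1],
  [[0,0,0],[0,0,-0.8],1],
  [[0,0,0],[0,0,-0.8],1],
  [[0,0,0],[0,0,-0.8],1],
  [[0,0,0],[0,0,-0.8],1],
  [[0,0,0],[0,0,-0.8],1],
  [[0,0,0],[0,0,0],1],
])

```text
clock: 11.73
tool_pos: [0.5301, -0.1563, 0.0802]
orientation: [3.023, 0.844, -0.004]
wrist_force: [-5.5, -11.2, 1.6]
opening: 0.0106
```

```bash
python3 lk.py 11; python3 -c "
from workcell import status;print(status.sense()['torque'])"
```

```text
11.7333 [ 0.5301 -0.1563  0.0802] yaw 0.5445 zax [-0.001 -0.004 -1.   ] 0.01063086130201823 [ -5.53 -11.15   1.55] [-0.42  0.55  1.64 -0.    0.95  0.61]
[-1.67182699  0.98247124  0.00833591]
```

View pics/side11.png

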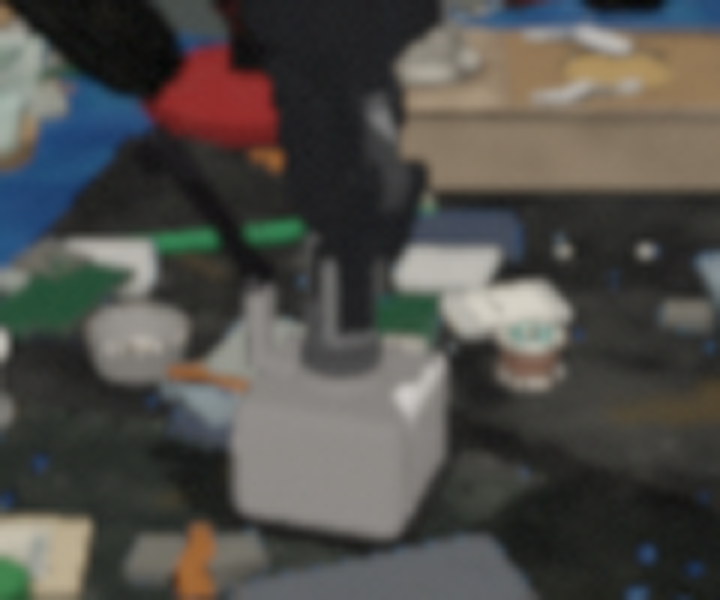

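Emit:
play_rows([
  [[0,0,0],[0,0,-0.5],1],
  [[0,0,0],[0,0,-0.5],1],
  [[0,0,0],[0,0,-0.4],1],
  [[0,0,0],[0,0,0],1],
  [[0,0,0],[0,0,0],1],
  [[0,0,0],[0,0,0],1],
  [[0,0,0],[0,0,0],1],
])

```text
clock: 12.42
tool_pos: [0.5302, -0.1564, 0.0802]
orientation: [2.967, 1.021, -0.004]
wrist_force: [-5.5, -11.5, 2.5]
opening: 0.0106
```

```bash
python3 st.py; python3 -c "
from workcell import status;print(status.sense()['torque'])"
```

```text
12.4167 [ 0.5302 -0.1564  0.0802] yaw 0.6631 zax [-0.001 -0.004 -1.   ] 0.010643961206916217 [ -5.51 -11.48   2.46] [-0.42  0.55  1.64 -0.01  0.95  0.49]
[-1.80459292  1.01597638  0.01398834]
```

Emit:
play_rows([
  [[0,0,0],[0,0,0],0.8],
  [[0,0,0],[0,0,0],0.6],
  [[0,0,0],[0,0,0],0.4],
  [[0,0,0],[0,0,0],0.4],
  [[0,0,0],[0,0,0],0.4],
  [[0,0,-0.4],[0,0,0],0.4],
  [[0,0,-0.7],[0,0,0],0.4],
  [[0,0,-0.8],[0,0,0],0.4],
  [[0,0,-0.8],[0,0,0],0.4],
  [[0,0,-0.8],[0,0,0],0.4],
  [[0,0,-0.8],[0,0,0],0.4],
  [[0,0,-0.8],[0,0,0],0.4],
  [[0,0,-0.4],[0,0,0],0.4],
  [[0,0,0],[0,0,0],0.4],
])

```text
clock: 13.58
tool_pos: [0.5322, -0.1541, 0.2202]
orientation: [2.967, 1.021, 0.006]
wrist_force: [0.4, 0.0, -0.6]
opening: 0.0514
```

Emit:
play_rows([
  [[-0.4,0.4,0],[0,0,0],0.4],
  [[-0.6,0.6,0],[0,0,0],0.4],
  [[-0.6,0.6,0],[0,0,0],0.4],
  [[-0.6,0.6,0],[0,0,0],0.4],
  [[-0.6,0.6,0],[0,0,0],0.4],
  [[-0.6,0.6,0],[0,0,0],0.4],
  [[-0.6,0.6,0],[0,0,0],0.4],
  [[-0.6,0.6,0],[0,0,0],0.4],
  [[-0.6,0.6,0],[0,0,0],0.4],
  [[-0.5,0.5,0],[0,0,0],0.4],
  [[-0.2,0.2,0],[0,0,0],0.4],
  [[0,0,0],[0,0,0],0.4],
])

```text
clock: 14.58
tool_pos: [0.5043, -0.3624, 0.2155]
orientation: [-2.97, -1.018, 0.002]
wrist_force: [0.8, 0.1, 0.1]
opening: 0.0513
```

```bash
python3 lk.py 12; python3 - <<'E'
from h import *
cv2.imwrite("pics/tf12.png",optics.grab_frame("top")["pixels"][:,:,::-1])
S=optics.grab_frame("side");S["cx"]+=2
overlay(S,[.531,-.155,-.083],2.35,1.5,(225,335,125,220),7,"pics/os12.png")
E
```

```text
14.5833 [ 0.5043 -0.3624  0.2155] yaw 0.6604 zax [-0.002  0.001 -1.   ] 0.05127420456859488 [0.82 0.12 0.06] [-0.75  0.53  1.26 -0.    1.35  0.16]
```

View pics/tf12.png

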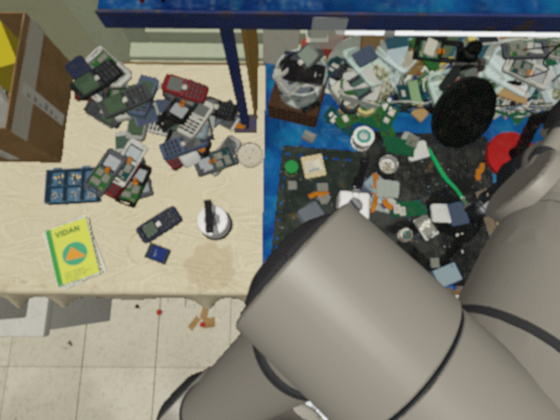

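View pics/os12.png

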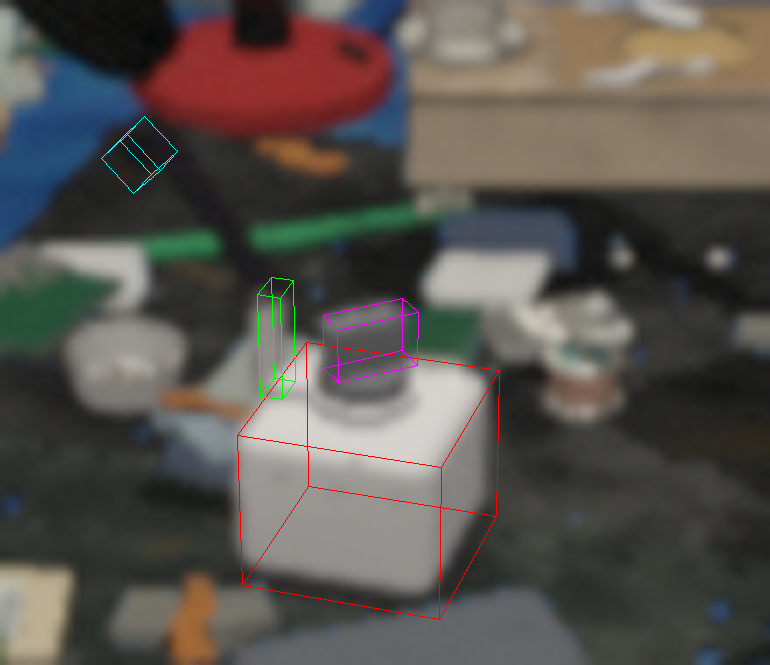

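View pics/top12.png

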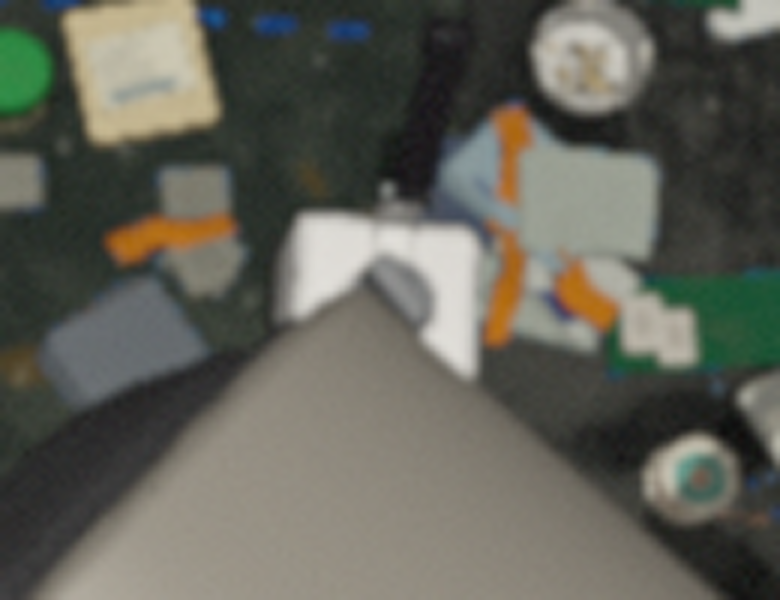

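```bash
python3 -c "
from workcell import workorder;print(workorder.sign_off())"
```

```text
the job is handed in; nothing more can be done
None
```

I opened the square bottle and handed the job in at about 14.7 s of the 45 s allowed; sign-off gives no verdict. I pinched the square bottle's tab by its nub and folded it back. Then I gripped the cap's bar, turned it anticlockwise, let go and moved the arm clear.

- **Tab:** in the last pictures it is still folded back. It matches a model drawn at about 2.35 rad, against the 2.0 needed.
- **Cap:** the bar matches about 1.5 rad in the side view, and the gripper's angle gives about 1.5, against the 1.2 needed. I did not feel a clear end stop.
- **Round bottle:** I never touched it. By eye in the top view its tab looks unmoved; I did not measure it.
- **Arm:** it ended about 0.2 m from the bottle, with the wrist force below 1 N.

**Disagreements:**
- The side camera was about 2 pixels (4 mm) off from the arm's own position, so I corrected for that.
- The cap's axis was about 2 mm off my estimate, which put a side force of about 13 N on the wrist while turning the cap.
- The arm partly hid the bar in the last top view.

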